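# Zero the scale, then present the dished plate over it turned a quarter turn

### The job

Take the pick from its stand, push the kitchen scale's recessed zero button all the way down with its tip, and put the pick back in the stand. Then lift the dished plate by its handle and, keeping it level and the loose steel ball in its middle without touching the ball, bring it over the centre of the scale's round pan, turned so that the handle, which now points towards the robot, points squarely out of the scale's left side as the robot sees it (about a quarter turn, clockwise from above). Finish holding it there, still and level, a hand's breadth (about 8 cm) above the pan without setting it down, and leave the other things on the island where they are.

Things in the scene. Friction and masses are not known exactly. Their poses are not given: they have to be found in the camera images.
- scale: White kitchen scale, fixed, 240 (x) by 170 (y) by 20 mm, origin at the centre of its underside. Its x axis points from the control strip (front, robot's side) to the pan (back), its y axis out of its left side, seen from the robot. The strip, 60 mm deep in x, 24 mm high, centre at x = -90 mm, has a dark display at y = +55 mm and the recessed button at y = 0.
- pan (a point): Centre of the top of the scale's round steel pan (diameter 144 mm), 26 mm above the table, 35 mm behind the scale's origin.
- button_top (a point): Centre of the top face of the grey zero button (diameter 11 mm), which sits 4 mm down in a round hole of 14 mm in the control strip (top 20 mm above the table). The axis is vertical.
- zero_button (a joint): Travel of the zero button in m: 0 up, 0.004 fully down; a spring pushes it back (1.4 N at the start, about 4.2 N fully down).
- pick: Pick (stylus), 115 mm long, 40 g: steel shaft 9 mm thick, its last 14 mm tapering to a flat 6 mm tip; round wooden handle, 20 mm thick, from z = 60 to 115 mm. Origin at the tip's centre, z towards the handle. It stands upright, tip down, in the stand: the handle's lower face rests on the stand's top, the tip is 10 mm above the table and only the handle shows.
- pick_grip (a point): Grip point on the axis of the pick's handle, 92 mm above the tip.
- stand: Wooden block, fixed, 60 by 60 by 70 mm high, with a square hole of 13.5 mm, 66 mm deep, in the middle of its top. Origin at the centre of its underside.
- stand_hole (a point): Centre of the hole's mouth in the stand's top, 70 mm above the table.
- opener: Blue silicone jar opener disc, 138 mm across, 5 mm thick, fixed, used as a mat under the dished plate. Origin at the centre of its underside.
- dish: Dished plate of white ceramic, loose, 120 mm across, 20 mm high, about 200 g, with a straight wooden handle. Origin at the centre of its underside, z up; the handle points along its -x axis. The hollow is a shallow cone, 6 degrees in the middle (44 mm across), 16 degrees outside, so the ball stays in the middle only while the plate is nearly level.
- dish_grip (a point): Middle of the plate's handle, 95 mm from the plate's centre and 28 mm above its underside. The handle is a bar 14 mm wide and 24 mm high (16 to 40 mm above the plate's underside), reaching from 54 to 130 mm from the plate's centre.
- dish_mid (a point): Point on the plate's axis 24 mm above its underside, where the ball's centre belongs.
- ball_center (a point): Centre of the loose steel ball, 32 mm in diameter, about 60 g, which rolls freely in the dished plate.
- ball: The ball (its origin is on its skin and turns as it rolls; use point ball_center).
- canister: Sage ceramic canister, 108 mm across, 152 mm high, loose; leave alone. Origin at the centre of its underside.
- pillbox_low: Lower of two stacked frosted plastic pill boxes, each 55 by 110 by 26 mm, loose; leave alone. Origin at the centre of its underside.
- pillbox_top: Upper of the two stacked pill boxes; leave alone. Origin at the centre of its underside.
- clip: Steel fridge magnet clip, about 55 by 32 by 19 mm, lying loose between robot and scale; leave alone. Origin at the centre of its underside.
- shaker: Steel salt shaker, 40 mm across, 75 mm high, standing loose between robot and scale; leave alone. Origin at the centre of its underside.
- mug: White mug, 80 mm across, 90 mm high, loose; leave alone. Origin at the centre of its underside.

How it is judged:
By the outcome, as a careful person would: the job done as asked, in the order asked, and still so for the second after the job is handed in, while the arm keeps its last pose, push and grip.
It also fails if it takes over 72 s, if anything falls off the work surface, if the arm or the gripper's body presses on something with over 40 N, if the wrist force passes 120 N, or if a joint passes its speed limit or range.

### The arm

A 6-joint arm with a two-finger parallel gripper is mounted at the origin on the work surface. World frame = base frame: x ahead of the robot, y to its left, z up, the work surface at z = 0. Lengths are in m, angles in rad, forces in N, time in s.
With the tool pointing down it reaches from about 0.35 to 0.975 m from the base axis. Payload 7.1 kg.
Tool frame: the origin (TCP) lies midway between the tips of the shut fingers; the grasp point (between the pads) lies pinch_z behind it (pinch_z is the distance from the TCP to the grasp point, in m); z points along the fingers, y is the line along which they close (so a half turn about z gives the same grasp; the last joint's range is limited). The gripper opens to 88 mm and grips with 3 to 60 N. Pads are 20 mm wide; open, the fingers measure 115 mm over their backs; the gripper's body (75 mm by 178 mm) begins 61 mm behind the grasp point.
Start: joints at [-1.246, 0.423, 1.63, -0, 1.089, -0.019], TCP at [0.211, -0.588, 0.223] pointing down, gripper open.
Joint ranges: [-3, 3], [-0.9, 2.11], [0.09, 2.58], [-1.31, 4.45], [0.11, 2.69], [-2.54, 2.54]. Speed limits (rad/s): [2.39, 2.39, 3.01, 3.14, 3.14, 3.14].

### API

Orientations are given as a 3x3 rotation matrix whose columns are the frame's x, y, z axes.
In Python, from bench import move_pose, move_straight, set_joints, gripper_to, hold, solve_ik, read_camera, get_calibration, PlanningError, job_done, search_frame, regions_of, get_clock, get_qpos, get_qvel, get_joint_efforts, get_position, get_tool_rot, get_wrist_force, get_ft_torque, get_opening, get_gripper_force, pinch_z gives the robot as it stands. The module is installed in compiled form; this text tells all that it offers. Calls block until the motion is done:
- move_pose(position, orientation): joint-space move of the TCP to a pose.
- move_straight(position, rate=0.15, frame=None, max_force=None): straight line of the TCP; frame=None keeps the orientation; rate is the mean speed in m/s. With max_force (N) it stops when the force on the tool has changed by that much, and returns True; else False.
- set_joints(angles): joint-space move.
- gripper_to(opening, grasp_force=None): opening from 0.0 (shut) to 1.0 (fully open); grasp_force is the grip in N (None keeps the last); returns when the fingers have stopped.
- hold(seconds).
- solve_ik(position, orientation): joint angles nearest the present ones, or None.
- read_camera(name): name is "side" or "top" or "wrist"; returns the picture (384x512x3 uint8, red, green, blue); there is no depth.
- get_calibration(name): a dict with "intrinsics" (3x3 intrinsics, pixels), "rvec" (rotation vector, rad) and "tvec" (3), from world to camera coordinates, as OpenCV has them. Camera axes: x right, y down, z forward; pixel columns grow to the right and rows downward; lengths in m; the calibration is good to about 2 mm. The wrist camera is an equidistant fisheye: a pixel r from the principal point sees the ray r / f radians off the axis. A picture is of the moment at which its call begins: read the wrist's pose just before it. get_calibration takes no time and is no camera call; for the wrist camera it gives the pose at the moment of the call.
A pose or a line that the arm cannot do raises PlanningError and nothing moves.
- job_done(): hands the job in; it is judged then, once.
Trained networks look in the newest picture that a camera, given by its name, has taken for a name from the list of things; names that differ only in an ending like _2 or _b are one class to them, and where a whole thing is asked for, a point or a joint stands for the part that bears it (a point fixed in the world has none). Each returns a list of dicts, best first, with "score" (0 to 1); they miss things now and then, are a little off and sometimes report something else, mostly with a low value. They report only what shows in the picture. A call takes as long as a camera call.
- search_frame(camera, name): "xyz" ([x, y, z] in m, in the coordinates of the camera as it stood for that picture, good to about 4 mm: the middle of the surface that is visible of it).
- regions_of(camera, name): "region" (384x512 bool, what is visible of it).
Readings, each from a call of its own:
- get_clock(): time.
- get_qpos(): joint angles.
- get_qvel(): joint speeds.
- get_joint_efforts(): joint torques, N m.
- get_position(): TCP position.
- get_tool_rot(): TCP orientation.
- get_wrist_force(): force on the tool from outside, world axes, zero at the start.
- get_ft_torque(): the same for the moment, N m.
- get_opening(): opening from 0.0 (shut) to 1.0 (fully open).
- get_gripper_force(): force on a finger pad.
Only numpy, scipy, OpenCV 4.12 (cv2) and the standard library are available. Lean on these libraries where they do the work, as an engineer would, in place of code of your own. Each camera call takes 0.05 s, during which the arm holds its last target. There are 200 camera calls.

## Working session

There is one attempt and no reset: what is moved stays moved. The work goes in short steps, each a Python script; the robot and the scene stay as the last script left them, time stands still between calls to the robot, and variables do not carry over. Pictures are saved under pics/ and viewed, at most 10 in all, crops included, and the job is handed in when it is done.

```bash
mkdir -p pics; cat > h.py <<'E'
import numpy as np, cv2
from bench import *
def cam2world(cam,p):
    c=get_calibration(cam);R=cv2.Rodrigues(np.array(c["rvec"],float))[0]
    return R.T@(np.array(p)-np.array(c["tvec"]).ravel())
def ray(cam,u,v,z):
    c=get_calibration(cam);K=np.array(c["intrinsics"]);R=cv2.Rodrigues(np.array(c["rvec"],float))[0]
    t=np.array(c["tvec"]).ravel();d=np.array([(u-K[0,2])/K[0,0],(v-K[1,2])/K[1,1]])
    if cam=="wrist":
        r=np.linalg.norm(d);d=np.array([*(d/r*np.sin(r)),np.cos(r)]) if r>0 else np.array([0,0,1.])
    else: d=np.array([*d,1.])
    o=-R.T@t;w=R.T@d
    return o+w*(z-o[2])/w[2]
def save(cam,n):
    im=read_camera(cam);cv2.imwrite(f"pics/{n}.png",im[:,:,::-1]);return im
E
python3 - <<'E'
from h import *
np.set_printoptions(precision=4,suppress=True)
print(pinch_z,get_clock())
a=save("top","top0");b=save("side","side0")
cv2.imwrite("pics/both.png",cv2.resize(np.vstack([a,b])[:,:,::-1],None,fx=.78,fy=.78))
for c in("top","side"):
    k=get_calibration(c);R=cv2.Rodrigues(np.array(k["rvec"],float))[0];print(c,-R.T@np.array(k["tvec"]).ravel(),R[2],np.array(k["intrinsics"])[0,0])
    for n in["scale","pan","button_top","pick","stand","opener","dish","ball","canister","pillbox_low","pillbox_top","clip","shaker","mug"]:
        for d in search_frame(c,n)[:2]: print(n,round(d["score"],2),cam2world(c,d["xyz"]))
E
```

```text
0.0187 0.0
top [ 0.3217 -0.0048  1.1534] [ 0.2402  0.0207 -0.9705] 428.81922202659007
scale 0.96 [ 0.5715 -0.0178  0.0253]
pan 0.7 [ 0.3854 -0.0576  0.0748]
pan 0.64 [ 0.5739 -0.017   0.0256]
button_top 0.4 [ 0.4871 -0.2632  0.0062]
button_top 0.19 [0.5139 0.2431 0.0678]
pick 0.46 [0.5201 0.2485 0.1248]
stand 0.7 [0.5104 0.2443 0.0679]
stand 0.48 [ 0.7432 -0.2361  0.0489]
opener 0.57 [ 0.4847 -0.2628  0.0051]
dish 0.68 [ 0.5212 -0.3114  0.0197]
dish 0.35 [0.3688 0.0783 0.0147]
ball 0.47 [ 0.5281 -0.294   0.0369]
canister 0.55 [0.7276 0.2254 0.1345]
pillbox_low 0.61 [0.5189 0.2505 0.124 ]
pillbox_low 0.45 [ 0.5713 -0.0202  0.0283]
pillbox_top 0.88 [0.7674 0.0068 0.0512]
clip 0.59 [0.3674 0.0802 0.0154]
shaker 0.71 [ 0.384  -0.0557  0.0729]
shaker 0.5 [ 0.5164 -0.3114  0.0235]
mug 0.84 [ 0.7438 -0.2395  0.0487]
mug 0.23 [0.7692 0.0087 0.0482]
side [0.2531 0.6634 0.8547] [ 0.2956 -0.6259 -0.7217] 464.66218901938004
scale 0.66 [0.569  0.     0.0233]
pan 0.86 [0.5679 0.     0.0221]
pick 0.58 [0.5175 0.2635 0.111 ]
stand 0.52 [ 0.5057 -0.3095  0.0196]
stand 0.39 [0.5056 0.2726 0.0645]
opener 0.98 [ 0.5017 -0.2601  0.0008]
dish 0.68 [ 0.5073 -0.3084  0.0219]
ball 0.59 [ 0.5174 -0.2885  0.0369]
canister 0.97 [0.7188 0.2568 0.1304]
pillbox_low 0.76 [0.7425 0.046  0.0168]
pillbox_top 0.89 [0.7647 0.0262 0.0543]
clip 0.61 [0.3657 0.084  0.0121]
clip 0.49 [ 0.5058 -0.3068  0.0272]
shaker 0.76 [ 0.3781 -0.0467  0.0511]
shaker 0.52 [0.5061 0.2706 0.0641]
mug 0.89 [ 0.7232 -0.2105  0.0617]
mug 0.36 [ 0.5723 -0.003   0.0228]
```

View pics/both.png

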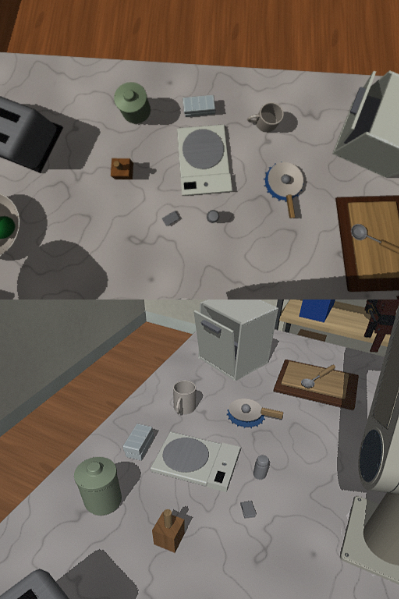

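Top picture (scaled by 0.78): pan at about (205,150), scale strip below it with the button at about (206,184), pick and stand at (121,167), dish at (285,180) with its handle pointing down to (293,215). The side view agrees. I'll refine this on zoomed crops with masks.

```bash
python3 - <<'E'
from h import *
np.set_printoptions(precision=4,suppress=True)
im=cv2.imread("pics/top0.png")
c=lambda x,y,w,h:cv2.resize(im[y:y+h,x:x+w],(800,int(h*800/w)),interpolation=cv2.INTER_CUBIC)
cv2.imwrite("pics/z1.png",c(130,150,270,145))
read_camera("top")
C=get_calibration("top")
for n in["scale","pan","pick","stand","opener","dish","ball","clip","shaker"]:
    for d in regions_of("top",n)[:2]:
        m=d["region"].astype(np.uint8);ys,xs=np.nonzero(m)
        cn=max(cv2.findContours(m,0,1)[0],key=cv2.contourArea)
        e=cv2.minAreaRect(cn)
        z={"scale":.02,"pan":.026,"pick":.125,"stand":.07,"opener":.005,"dish":.02,"ball":.037}.get(n,.03)
        print(n,round(d["score"],2),m.sum(),xs.min(),xs.max(),ys.min(),ys.max(),np.round([*e[0],*e[1],e[2]],1),ray("top",xs.mean(),ys.mean(),z))
E
```

```text
scale 0.86 5427 227 297 159 249 [261.6 204.3  87.   64.1  85.2] [ 0.5743 -0.0202  0.02  ]
pan 0.71 5385 228 296 160 249 [261.5 204.5  87.   64.   85.2] [ 0.5728 -0.0201  0.026 ]
stand 0.91 584 142 170 204 229 [156.  216.5  25.   28.   90. ] [0.5107 0.2441 0.07  ]
opener 0.85 333 339 382 219 256 [349.  241.   43.6  15.5  57.1] [ 0.4881 -0.2732  0.005 ]
opener 0.6 102 361 372 224 234 [366.5 229.   10.   11.   90. ] [ 0.5312 -0.3081  0.005 ]
dish 0.87 1719 344 389 208 278 [372.4 239.   69.3  43.6  57. ] [ 0.5148 -0.306   0.02  ]
clip 0.61 265 208 230 270 289 [218.8 279.3  12.7  21.3  59. ] [0.3684 0.0762 0.03  ]
shaker 0.73 200 265 280 269 284 [272.5 276.5  15.   15.   90. ] [ 0.3851 -0.0617  0.03  ]
shaker 0.58 260 208 229 270 288 [218.7 279.2  12.9  21.   58. ] [0.3688 0.0768 0.03  ]
```

View pics/z1.png

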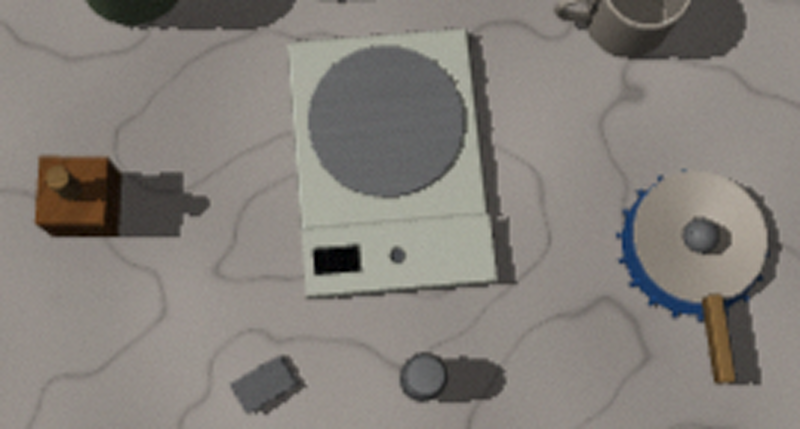

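The crop (2.96×, origin (130,150)) shows the pan centre at (388,121), the button at (398,255), the pick top near (58,178), the dish centre at about (701,237) and the handle end at (722,380). Next I'll refine with the wrist camera over the pick.

```bash
python3 - <<'E'
from h import *
np.set_printoptions(precision=4,suppress=True)
P=lambda x,y,z:ray("top",130+x/2.963,150+y/2.963,z)
print("pan",P(388,121,.026),"btn",P(398,255,.02),"picktop",P(57,178,.125),"dish",P(701,237,.025),"hend",P(723,381,.035),"ball",P(702,235,.03))
print("strip corners",P(306,297,.024),P(497,283,.024),"back",P(290,44,.02),P(466,30,.02))
print(get_tool_rot())
R=np.array([[1,0,0],[0,-1,0],[0,0,-1.]])
for s in(1,-1):
    print(s,solve_ik([.515,.244,.3],R*[s,s,1]))
    print(s,solve_ik([.43,-.3,.1],R*[s,s,1]))
Rg=get_tool_rot(); 
q=[solve_ik([.515,.244,.26],R*[s,s,1]) for s in(1,-1)]
q=[x for x in q if x is not None];q.sort(key=lambda x:abs(x[5]))
t=get_clock();set_joints(q[0]);print(get_clock()-t,get_position(),q[0])
save("wrist","w1")
for n in["pick","stand","pick_grip","stand_hole"]:
    for d in search_frame("wrist",n)[:2]:print(n,d["score"],cam2world("wrist",d["xyz"]))
k=get_calibration("wrist");print(k)
E
```

```text
pan [ 0.6116 -0.0172  0.026 ] btn [ 0.4899 -0.034   0.02  ] picktop [0.5185 0.2538 0.125 ] dish [ 0.5243 -0.3035  0.025 ] hend [ 0.3981 -0.3202  0.035 ] ball [ 0.5253 -0.3031  0.03  ]
strip corners [0.4462 0.0452 0.024 ] [ 0.4705 -0.1232  0.024 ] back [0.6809 0.0788 0.02  ] [ 0.706  -0.0846  0.02  ]
[[ 0.9415  0.3371  0.    ]
 [ 0.3371 -0.9415 -0.    ]
 [ 0.      0.     -1.    ]]
1 [ 0.4216  0.2609  1.6781 -0.      1.2027  1.9924]
1 [-0.6319  0.4599  1.9307 -0.      0.751   0.9389]
-1 [ 0.4216  0.2609  1.6781 -0.      1.2027 -1.1492]
-1 [-0.6319  0.4599  1.9307 -0.      0.751  -2.2027]
3.1083 [0.5153 0.2434 0.2599] [ 0.4216  0.3007  1.7199 -0.      1.1211 -1.1492]
pick 0.61 [0.5139 0.2541 0.1213]
stand 0.76 [0.5121 0.2594 0.0666]
stand 0.53 [0.5193 0.2561 0.1241]
pick_grip 0.95 [0.5187 0.2569 0.128 ]
stand_hole 0.74 [0.5162 0.2548 0.0727]
stand_hole 0.21 [ 0.5369 -0.2473  0.0065]
{'intrinsics': array([[297.3186,   0.    , 256.3245],
       [  0.    , 297.3186, 190.3211],
       [  0.    ,   0.    ,   1.    ]]), 'rvec': array([-2.0621, -2.0598, -0.3106]), 'tvec': array([-0.2443, -0.5406,  0.275 ])}
```

View pics/w1.png

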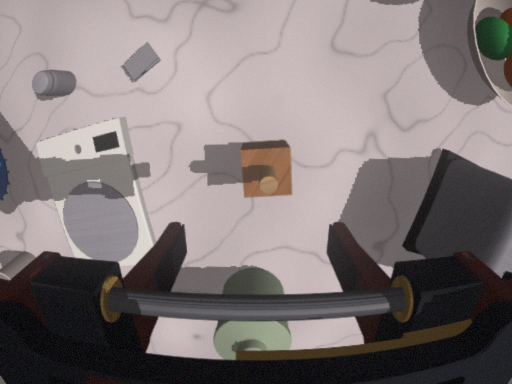

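The wrist view shows the stand's top at x 242–292, y 147–196, and the pick's handle top at about (269,186). I'll compute its position.

```bash
python3 - <<'E'
from h import *
np.set_printoptions(precision=4,suppress=True)
for n in("w1",):
    im=cv2.imread("pics/w1.png")[120:220,210:330];cv2.imwrite("pics/w1c.png",cv2.resize(im,None,fx=6,fy=6,interpolation=cv2.INTER_CUBIC))
print("top",ray("wrist",269,186,.125)," stand",[ray("wrist",u,v,.07) for u,v in((242,148),(290,146),(292,195),(243,197))])
print(ray("wrist",267,171.5,.07))
read_camera("wrist")
for n in("pick","stand"):
    d=regions_of("wrist",n)[0];ys,xs=np.nonzero(d["region"]);print(n,d["score"],xs.min(),xs.max(),ys.min(),ys.max(),len(xs))
E
```

```text
top [0.5228 0.2569 0.125 ]  stand [array([0.4915, 0.2266, 0.07  ]), array([0.4889, 0.2841, 0.07  ]), array([0.5506, 0.2884, 0.07  ]), array([0.5531, 0.2271, 0.07  ])]
[0.5205 0.2567 0.07  ]
pick 0.93 259 276 166 193 431
stand 0.96 241 292 140 197 2313
```

View pics/w1c.png

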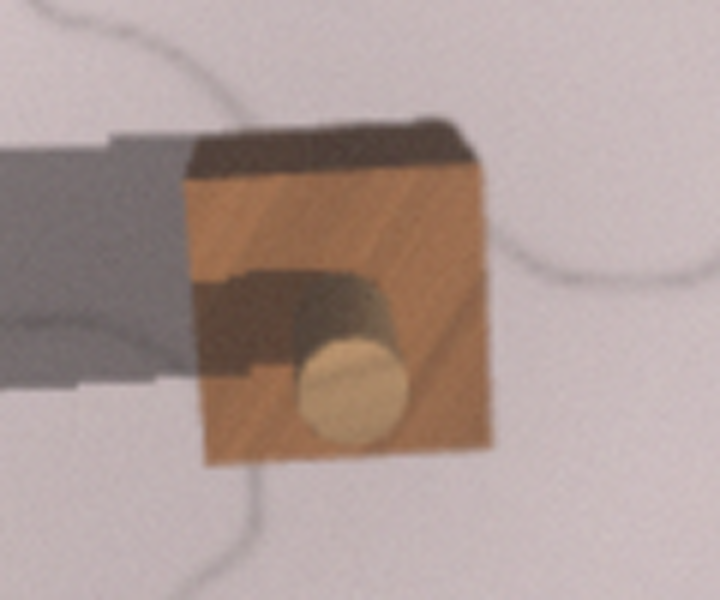

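The pick is at about (0.521, 0.2565) and agrees with the stand centre. Grasping it now.

```bash
python3 - <<'E'
from h import *
np.set_printoptions(precision=4,suppress=True)
x,y=.521,.2565
move_straight([x,y,.19],rate=.2)
gripper_to(.5)
move_straight([x,y,.0833],rate=.1,max_force=8)
gripper_to(0,grasp_force=12); f=get_wrist_force();print("closed",get_opening(),f,get_ft_torque(),get_position(),get_gripper_force())
p=np.array(get_position())
if abs(f[1])>1.5:
    for i in range(4):
        p[1]+=np.sign(f[1])*.0007;move_straight(p,rate=.02);f2=get_wrist_force();print(p,f2)
        if f2[1]*f[1]<=0 or abs(f2[1])<1: break
gripper_to(0,grasp_force=30);print(get_wrist_force(),get_opening())
np.save("pick.npy",get_position())
move_straight(p+[0,0,.012],rate=.04,max_force=15);print("up",get_wrist_force())
move_straight(p+[0,0,.11],rate=.12);print(get_wrist_force(),get_opening(),get_gripper_force(),get_clock())
save("side","s1");save("wrist","w2")
d=[search_frame("side","pick"),search_frame("wrist","pick")]
for c,e in zip(("side","wrist"),d):
    for k in e[:2]:print(c,k["score"],cam2world(c,k["xyz"]),get_position())
E
```

```text
closed 0.21295728107495354 [0.0084 0.0894 1.677 ] [ 0.0224 -0.148   0.0189] [0.5211 0.2566 0.0836] 12.000087797641754
[ 0.3306 -0.9191  3.3812] 0.2108666166689909
up [-0.2328 -0.5367 -0.2639]
[-0.5404 -0.5002 -0.9037] 0.21444084038258254 30.00008314847946 10.2083
wrist 0.59 [0.5167 0.2579 0.2225] [0.5207 0.2564 0.1927]
```

The pick is held cleanly, with nearly zero side force. Next I'll hover over the button and look.

```bash
python3 - <<'E'
from h import *
np.set_printoptions(precision=4,suppress=True)
# TCP z = tip z + .0733
x,y=.489,-.034
move_straight([x,y,.19],rate=.2);t=get_clock()
move_straight([x,y,.125],rate=.15);hold(.2)
print(get_position(),get_clock(),get_tool_rot())
w=save("wrist","w3")
for n in["pick","button_top","pan","scale"]:
    for d in search_frame("wrist",n)[:2]:print(n,d["score"],cam2world("wrist",d["xyz"]))
s=save("side","s2"); 
c=get_calibration("side");q,_=cv2.projectPoints(np.array([[x,y,.05]]),np.array(c["rvec"]),np.array(c["tvec"]),np.array(c["intrinsics"]),None);u,v=q.ravel().astype(int);print(u,v)
k=np.load("pick.npy");print(k)
sc=cv2.resize(s[v-50:v+50,u-66:u+67],(665,500),interpolation=2)
cv2.imwrite("pics/s2c.png",sc[:,:,::-1])
E
```

```text
[ 0.4898 -0.034   0.126 ] 12.8 [[-1.     -0.0001  0.002 ]
 [-0.0001  1.     -0.0002]
 [-0.002  -0.0002 -1.    ]]
pick 0.95 [ 0.4831 -0.0339  0.1559]
pick 0.71 [ 0.5097 -0.307   0.0217]
button_top 0.67 [ 0.4892 -0.0346  0.0204]
pan 0.68 [ 0.5009 -0.0197  0.0253]
scale 0.62 [ 0.5008 -0.0212  0.0237]
scale 0.28 [0.713  0.1918 0.0135]
288 202
[0.5211 0.2565 0.0835]
```

View pics/w3.png

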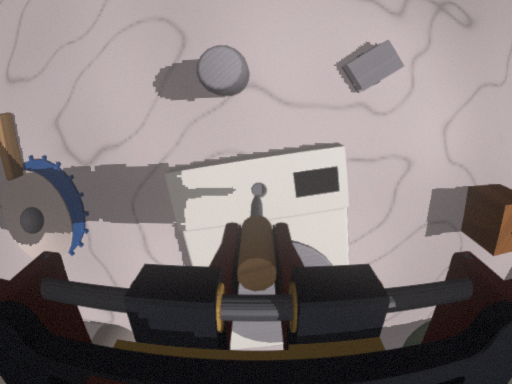

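View pics/s2c.png

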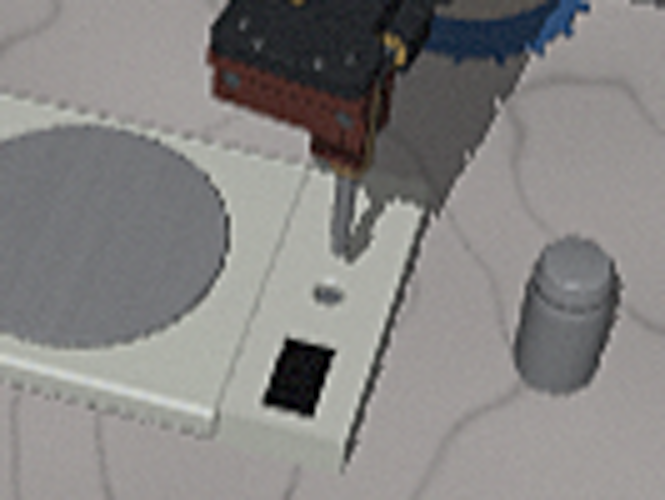

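In the wrist view the button is at (258,190), with the tip just below it at about (257,195). In the side crop the button is at (328,293) and the tip at (345,259). I'll turn these into positions.

```bash
python3 - <<'E'
from h import *
np.set_printoptions(precision=4,suppress=True)
print("wrist btn",ray("wrist",258,189.5,.022),"tip",ray("wrist",256.5,197,.0527))
print("side btn",ray("side",222+328/5,152+293/5,.022),"tip",ray("side",222+343/5,152+257/5,.0527))
im=cv2.imread("pics/w3.png")[170:230,220:300];cv2.imwrite("pics/w3c.png",cv2.resize(im,None,fx=8,fy=8,interpolation=2))
E
```

```text
wrist btn [ 0.4909 -0.0325  0.022 ] tip [ 0.4881 -0.0339  0.0527]
side btn [ 0.4885 -0.0342  0.022 ] tip [ 0.4825 -0.0321  0.0527]
```

View pics/w3c.png

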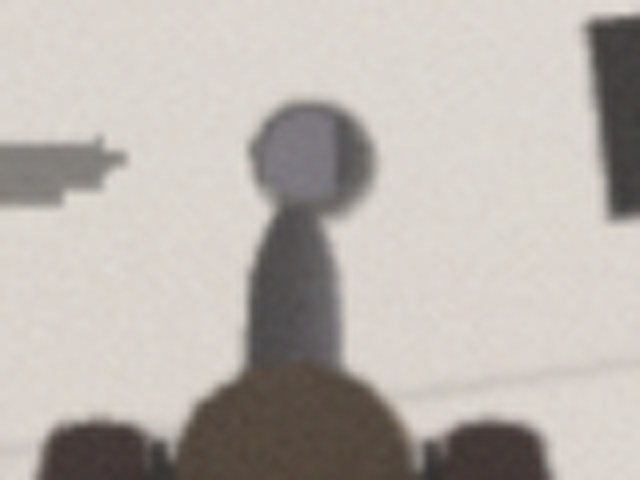

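```bash
python3 - <<'E'
from h import *
np.set_printoptions(precision=4,suppress=True)
p=np.array(get_position());R=np.array([[-1,0,0],[0,1,0],[0,0,-1.]])
print(p)
p=np.array([p[0]+.0035,p[1]+.0003,.0733+.030]);print(move_straight(p,rate=.05,frame=R,max_force=3))
hold(.2);print(get_position())
w=save("wrist","w4");s=save("side","s4")
a=cv2.resize(w[165:225,215:305],(600,400),interpolation=2)
b=cv2.resize(s[190:225,265:310],None,fx=9,fy=9,interpolation=2)[:,:405]
o=np.zeros((720,600,3),np.uint8);o[:400]=a;o[400:715,:405]=b
cv2.imwrite("pics/c4.png",cv2.resize(o[:,:,::-1],(500,600)))
E
```

```text
[ 0.4891 -0.034   0.1253]
False
[ 0.4928 -0.0337  0.1035]
```

View pics/c4.png

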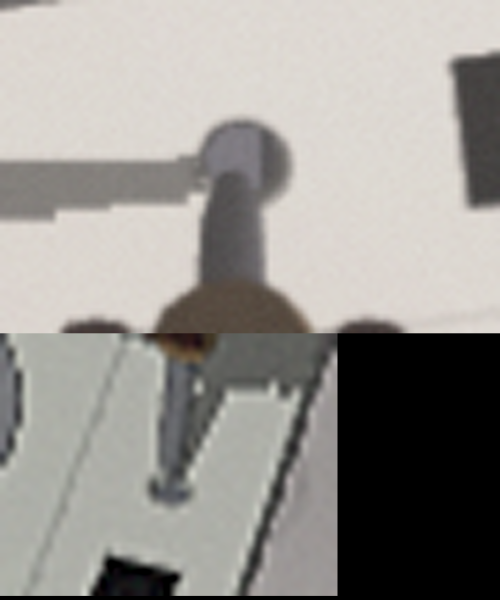

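```bash
python3 - <<'E'
from h import *
np.set_printoptions(precision=4,suppress=True)
print("hole w",ray("wrist",259.3,194.3,.024),"btn-plane",ray("wrist",259.3,194.3,.02),"tip -x rim",ray("wrist",257.3,195.6,.030),ray("wrist",257.3,195.6,.033))
c=get_calibration("wrist");Rc=cv2.Rodrigues(c["rvec"])[0];print("cam",-Rc.T@c["tvec"])
f=lambda X,Y,z:ray("side",X/.8333/9+265,(Y/.8333-400)/9+190,z)
print("hole s",f(169,489,.024),"tip s",f(174,484,.030))
E
```

```text
hole w [ 0.4916 -0.0312  0.024 ] btn-plane [ 0.4929 -0.0312  0.02  ] tip -x rim [ 0.4908 -0.033   0.03  ] [ 0.4898 -0.033   0.033 ]
cam [ 0.4136 -0.0339  0.2656]
hole s [ 0.4878 -0.032   0.024 ] tip s [ 0.4856 -0.0296  0.03  ]
```

```bash
python3 - <<'E'
from h import *
np.set_printoptions(precision=4,suppress=True)
p=np.array([.4917,-.0324,.1033]);move_straight(p,rate=.03)
print(get_wrist_force())
p[2]=.0965;print(move_straight(p,rate=.03,max_force=2),get_position(),get_wrist_force())
p[2]=.0915;print(move_straight(p,rate=.015,max_force=6),get_position(),get_wrist_force(),get_gripper_force())
print(get_clock())
E
```

```text
[ 0.5716 -0.4975  0.246 ]
False [ 0.4914 -0.0324  0.0961] [-0.434   0.4665 -0.1839]
False [ 0.492  -0.0324  0.0916] [ 0.6411 -0.3874  2.1313] 30.000364780426025
15.1
```

```bash
python3 - <<'E'
from h import *
np.set_printoptions(precision=4,suppress=True)
p=np.array([.4917,-.0324,.0915])
for z in(.0905,.0895,.0885,.0878):
    p[2]=z;s=move_straight(p,rate=.015,max_force=14);f=get_wrist_force();print(z,s,get_position(),f)
    if s or f[2]>9:break
hold(.3);print(get_wrist_force(),get_position(),get_clock())
E
```

```text
0.0905 False [ 0.4919 -0.0324  0.0906] [ 0.4933 -0.0734  2.8473]
0.0895 False [ 0.4919 -0.0324  0.0896] [1.0781 0.0484 2.9655]
0.0885 False [ 0.4922 -0.0324  0.0892] [-1.1444 -0.9595 10.6294]
[-1.5015 -0.3853 10.8948] [ 0.4921 -0.0324  0.0891] 16.15
```

The button bottomed out: about 3 N along its travel, then a hard stop near 11 N at 4.3 mm. Now the pick goes back.

```bash
python3 - <<'E'
from h import *
np.set_printoptions(precision=4,suppress=True)
k=np.load("pick.npy")
move_straight([.4917,-.0324,.17],rate=.15)
move_straight([k[0],k[1],.17],rate=.2)
hold(.1);print(get_position(),get_wrist_force())
print(move_straight([k[0],k[1],.135],rate=.05,max_force=4),get_position())
print(move_straight([k[0],k[1],.086],rate=.06,max_force=5),get_position(),get_wrist_force())
s=move_straight([k[0],k[1],.083],rate=.01,max_force=4);print(s,get_position(),get_wrist_force(),get_clock())
E
```

```text
[0.5211 0.2557 0.17  ] [-0.4802  0.5814 -0.6   ]
False [0.5213 0.2566 0.1351]
False [0.5214 0.2567 0.0862] [-0.0917 -0.7304  0.2045]
True [0.5214 0.2567 0.0835] [-0.0471 -0.2812  4.7811] 20.7
```

```bash
cat >> h.py <<'E'
def Rd(th):  # tool frame for a dish yaw th
    c,s=np.cos(th),np.sin(th)
    return np.array([[-c,s,0],[-s,-c,0],[0,0,-1.]])@np.diag([1,-1,1])
E
python3 - <<'E'
from h import *
np.set_printoptions(precision=4,suppress=True)
gripper_to(.6)
p=np.array(get_position())
move_straight(p+[0,0,.12],rate=.2)
R=Rd(.131);q=solve_ik([.40,-.315,.26],R);print(np.linalg.det(R),q)
qm=solve_ik([.40,-.315,.26],R)
if q is not None and abs(q[5]+2.33)<.4: set_joints(q)
print(get_position(),get_clock())
print(solve_ik([.6,.08,.15],Rd(-1.43)))
w=save("wrist","w5");cv2.imwrite("pics/w5b.png",cv2.resize(w[:,:,::-1],(800,600),interpolation=2))
for n in["dish","ball","dish_grip","ball_center","dish_mid","opener"]:
    for d in search_frame("wrist",n)[:1]:print(n,d["score"],cam2world("wrist",d["xyz"]))
save("top","top5")
for n in("pick","stand"):
    for d in search_frame("top",n)[:1]:print(n,d["score"],cam2world("top",d["xyz"]))
E
```

```text
0.9999999999999999 [-0.6904  0.2067  1.8471 -0.      1.0877 -2.3922]
[ 0.4004 -0.3145  0.2598] 24.2667
[ 0.1129  0.4839  1.7253 -0.      0.9324 -0.0279]
dish 0.85 [ 0.5224 -0.3081  0.0231]
ball 0.86 [ 0.5229 -0.3026  0.0399]
dish_grip 0.98 [ 0.5184 -0.308   0.0238]
ball_center 0.77 [ 0.5214 -0.2999  0.0359]
dish_mid 0.87 [ 0.5185 -0.3091  0.0266]
opener 0.77 [ 0.4785 -0.2973  0.0055]
pick 0.45 [0.5212 0.2486 0.1227]
stand 0.88 [0.5123 0.2458 0.0711]
```

View pics/w5b.png

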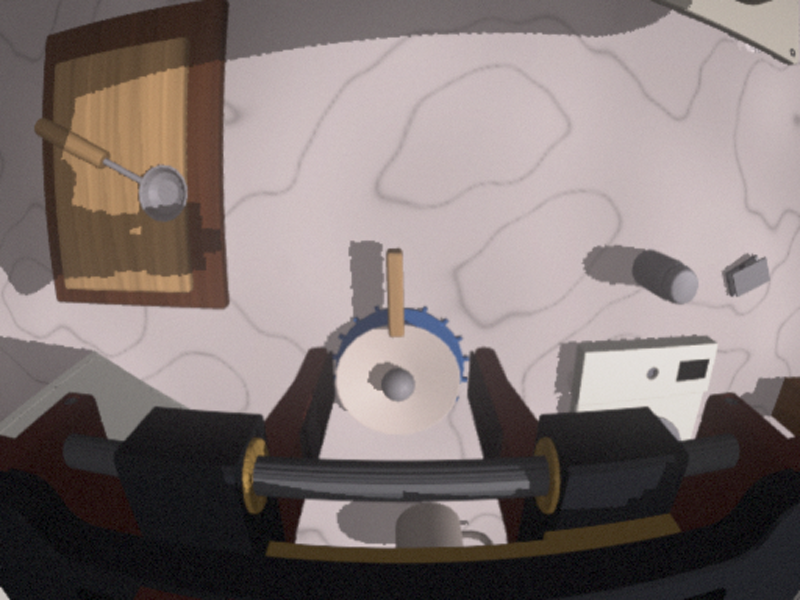

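The handle's top face runs from (394,250) to (397,335). The dish rim is centred near (399,378) and the ball is at (398,384). Computing the handle pose.

```bash
python3 - <<'E'
from h import *
np.set_printoptions(precision=4,suppress=True)
g=lambda X,Y,z:ray("wrist",X*.64,Y*.64,z)
e,r=g(394.5,249,.045),g(397,336,.045);print(e,r,np.linalg.norm(e-r),np.degrees(np.arctan2(r[1]-e[1],r[0]-e[0])))
print("rim l/r",g(335,378,.025),g(463,378,.025),"far/near",g(399,434,.025),g(399,325,.025),"ball",g(398,384,.034))
im=cv2.imread("pics/w5.png").astype(int)
# wood mask
h=cv2.cvtColor(im.astype(np.uint8),cv2.COLOR_BGR2HSV)
m=((h[...,0]<25)&(h[...,1]>90)&(h[...,2]>110)).astype(np.uint8);m[:, :235]=0;m[:,275:]=0;m[:150]=0;m[220:]=0
ys,xs=np.nonzero(m);print(m.sum(),xs.min(),xs.max(),ys.min(),ys.max())
P=np.array([ray("wrist",np.mean(xs[ys==v]),v,.045) for v in range(ys.min()+2,ys.max()-2)])
f=np.polyfit(P[:,0],P[:,1],1);print(f,np.degrees(np.arctan(f[0])),P[0],P[-1])
E
```

```text
[ 0.3959 -0.3207  0.045 ] [ 0.4722 -0.3087  0.045 ] 0.07714309393779353 8.899612819018321
rim l/r [ 0.5315 -0.3614  0.025 ] [ 0.5154 -0.2393  0.025 ] far/near [ 0.587  -0.2921  0.025 ] [ 0.4692 -0.3074  0.025 ] ball [ 0.5248 -0.3011  0.034 ]
419 249 257 162 214
[ 0.1507 -0.3808] 8.569319159941386 [ 0.402  -0.3199  0.045 ] [ 0.4664 -0.3103  0.045 ]
```

```bash
python3 - <<'E'
from h import *
np.set_printoptions(precision=4,suppress=True)
th=np.radians(8.6);R=Rd(th);x,y=.4335,-.3153
move_straight([x,y,.10],rate=.2,frame=R);gripper_to(.45)
print(move_straight([x,y,.0145],rate=.08,max_force=5),get_position())
gripper_to(0,grasp_force=5);f=get_wrist_force();print(get_opening(),f)
gripper_to(0,grasp_force=55);print(get_opening(),get_wrist_force(),get_gripper_force())
p=np.array(get_position());print(p)
move_straight(p+[0,0,.03],rate=.03,frame=R);hold(.3)
print(get_position(),get_wrist_force(),get_ft_torque(),get_opening(),get_clock())
w=save("wrist","w6")
for n in["dish","ball"]:
    for d in search_frame("wrist",n)[:1]:print(n,d["score"],cam2world("wrist",d["xyz"]))
s=save("side","s6")
cv2.imwrite("pics/c6.png",np.vstack([cv2.resize(w[130:300,170:350],None,fx=2,fy=2),cv2.resize(s[80:220,260:440],None,fx=2,fy=2)])[:600,:,::-1])
E
```

```text
False [ 0.4338 -0.3155  0.0149]
0.1579834378623336 [-0.3473  0.4721  1.5141]
0.1581452508314199 [-0.6835  1.374   3.1242] 54.993937611579895
[ 0.4335 -0.3153  0.0146]
[ 0.4335 -0.3152  0.0445] [ 1.2628 -0.2798 -2.8968] [-0.0122  0.1165 -0.0668] 0.15411821664033695 29.575
dish 0.93 [ 0.4315 -0.3145  0.074 ]
ball 0.74 [ 0.5147 -0.3028  0.0585]
```

View pics/c6.png

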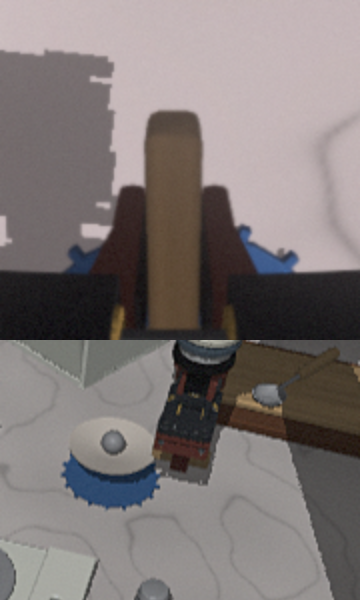

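The dish is lifted with the ball near the centre: in the crop the ball is at (113,442) and the rim's middle at (114,446). I'll check the tilt by fitting the rim in the side view.

```bash
cat >> h.py <<'E'
def tilt(th,grip,gz):
    """compare dish outline in side view for pitch angles (deg, + = dish end up)"""
    read_camera("side");m=np.zeros((384,512),bool)
    for n in("dish","ball"):
        for d in regions_of("side",n)[:1]:
            if d["score"]>.4:m|=d["region"]
    c=get_calibration("side");u=np.array([np.cos(th),np.sin(th),0]);v=np.array([-u[1],u[0],0]);zz=np.array([0,0,1.])
    ys,xs=np.nonzero(m);out=[]
    a=np.linspace(0,2*np.pi,120)
    for t in np.arange(-8,8.1,.5):
        r=np.radians(t);U=np.cos(r)*u+np.sin(r)*zz;W=-np.sin(r)*u+np.cos(r)*zz
        best=0
        pts=np.array([np.array([*grip,gz])+.092*U+rr*(np.cos(b)*U+np.sin(b)*v)+h*W for rr,h in((.06,-.008),(.045,-.028)) for b in a])
        q,_=cv2.projectPoints(pts,c["rvec"],c["tvec"],c["intrinsics"],None)
        hull=cv2.convexHull(q.astype(np.float32));k=np.zeros((384,512),np.uint8)
        cv2.fillConvexPoly(k,(hull*16).round().astype(np.int32),1,shift=4)
        for dx in range(-2,3):
          for dy in(0,):
            s=np.roll(k,(dy,dx),(0,1))>0;x0=xs.min();best=max(best,(s&m).sum()/(s|m).sum())
        out.append((round(best,3),t))
    return sorted(out)[::-1][:6],m.sum()
E
python3 - <<'E'
from h import *
p=get_position();print(p)
print(tilt(np.radians(8.6),p[:2],p[2]+.0187))
d=regions_of("side","ball")[0];ys,xs=np.nonzero(d["region"]);
u,v=(xs.min()+xs.max())/2,(ys.min()+ys.max())/2;print("ball",d["score"],len(xs),u,v,ray("side",u,v,.059))
d=regions_of("side","dish")[0];ys,xs=np.nonzero(d["region"]);print("dish",d["score"],xs.min(),xs.max(),ys.min(),ys.max())
print(ray("side",(xs.min()+xs.max())/2,ys.min(),.055),get_clock())
E
```

```text
[ 0.43352407 -0.31524721  0.04458568]
([(np.float64(0.867), np.float64(-1.0)), (np.float64(0.865), np.float64(-0.5)), (np.float64(0.862), np.float64(0.0)), (np.float64(0.861), np.float64(0.5)), (np.float64(0.859), np.float64(-1.5)), (np.float64(0.854), np.float64(1.0))], np.int64(1107))
ball 0.56 121 315.5 130.5 [ 0.5260194  -0.30303064  0.059     ]
dish 0.82 294 365 119 148
[ 0.51101328 -0.37411193  0.055     ] 30.025
```

```bash
python3 - <<'E'
from h import *
np.set_printoptions(precision=4,suppress=True)
print("side pan",ray("side",186/.78,(455-299.5)/.78,.026))
p=np.array(get_position())
move_straight([p[0],p[1],.1165],rate=.04)
hold(.3)
move_straight([.599,.0749,.1165],rate=.065,frame=Rd(np.radians(-81.9)))
hold(.5)
print(get_position(),get_tool_rot(),get_wrist_force(),get_opening(),get_clock(),get_qvel())
t=save("top","t7");s=save("side","s7")
cv2.imwrite("pics/c7.png",np.vstack([cv2.resize(t[150:260,200:330],(520,440-140),interpolation=2),cv2.resize(s[110:280,150:400],(520,300),interpolation=2)])[:,:,::-1])
for c in("top","side"):
    for n in("ball","dish"):
        for d in regions_of(c,n)[:1]:
            ys,xs=np.nonzero(d["region"]);u,v=(xs.min()+xs.max())/2,(ys.min()+ys.max())/2
            print(c,n,d["score"],len(xs),u,v,ray(c,u,v,.130 if n=="ball" else .126))
E
```

```text
side pan [ 0.6073 -0.0089  0.026 ]
[0.599  0.0749 0.1165] [[-0.1409  0.99    0.    ]
 [ 0.99    0.1409  0.    ]
 [ 0.      0.     -1.    ]] [ 0.0635 -0.6109 -3.1575] 0.15705677112103245 39.4417 [-0.      0.0005  0.0005  0.0002  0.0017 -0.0004]
top ball 0.66 106 262.0 179.5 [ 0.614  -0.0168  0.13  ]
top dish 0.75 1285 268.5 180.0 [ 0.6149 -0.0331  0.126 ]
side ball 0.57 288 235.0 179.0 [0.598  0.0251 0.13  ]
side dish 0.66 180 231.0 190.0 [0.5917 0.0554 0.126 ]
```

View pics/c7.png

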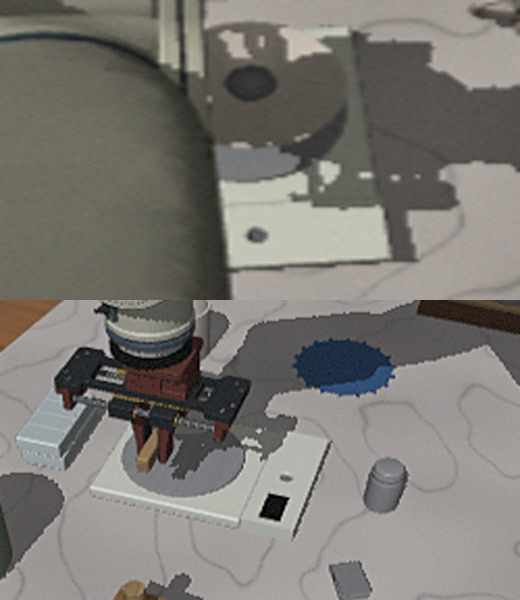

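The ball sits mid-dish over the pan and everything else is undisturbed. The dish in the side view is hidden by the gripper. I'll check the pan centre numerically from the opening pictures by fitting a circle to its outline.

```bash
python3 - <<'E'
from h import *
np.set_printoptions(precision=4,suppress=True)
for cam,f,seed in(("top","top0",(261,191)),("side","side0",(238,199))):
    im=cv2.imread(f"pics/{f}.png");g=cv2.GaussianBlur(im,(3,3),0)
    m=np.zeros((386,514),np.uint8)
    cv2.floodFill(g,m,seed,0,(22,)*3,(22,)*3,4|cv2.FLOODFILL_MASK_ONLY|cv2.FLOODFILL_FIXED_RANGE|(255<<8));m=m[1:-1,1:-1]
    c=max(cv2.findContours(m,0,1)[0],key=cv2.contourArea)
    P=np.array([ray(cam,*q,.026)[:2] for q in c[:,0].astype(float)])
    (cx,cy),r=cv2.minEnclosingCircle((P*1000).astype(np.float32))
    A=np.c_[2*P,np.ones(len(P))];s=np.linalg.lstsq(A,(P**2).sum(1),rcond=None)[0]
    print(cam,m.sum()//255,"LSQ",s[:2],np.sqrt(s[2]+s[0]**2+s[1]**2),"MEC",cx,cy,r)
E
```

```text
top 2145 LSQ [ 0.6125 -0.0159] 0.07076326745246449 MEC 612.7135009765625 -16.058059692382812 72.61329650878906
side 2094 LSQ [ 0.6111 -0.0125] 0.07164774300996055 MEC 611.21923828125 -12.450559616088867 73.4453353881836
```

```bash
python3 - <<'E'
from h import *
hold(.5);print(get_position(),get_gripper_force(),get_clock());read_camera("top")
d=regions_of("top","ball")[0];ys,xs=np.nonzero(d["region"]);print(ray("top",(xs.min()+xs.max())/2,(ys.min()+ys.max())/2,.13))
print(job_done())
E
```

```text
[0.59901793 0.07488404 0.11652144] 54.99408423900604 40.2417
[ 0.61146695 -0.0182334   0.13      ]
the job is handed in; nothing more can be done
None
```

I handed the job in at 40.2 s, no verdict shown: the zero button was pressed to its stop, the pick is back in its stand, and the plate is held still about 8 cm above the pan centre with its handle out of the scale's left side and the ball in its middle; I measured its level (within about 1°) only just after lifting, and viewed 11 pictures, one over the limit of 10.

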